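# Hold a bark-beater block in the drilling jig

## Robot

A 7-joint arm with a two-finger parallel gripper is mounted at the origin on the work surface. World frame = base frame: x ahead of the robot, y to its left, z up, the work surface at z = 0. Lengths are in mm, angles in rad, forces in N, time in s.
With the tool pointing down it reaches from about 425 to 875 mm from the base axis. Payload 4.7 kg.
Tool frame: the origin (TCP) lies midway between the tips of the shut fingers; the grasp point (between the pads) lies 19 mm behind it; z points along the fingers, y is the direction in which the jaws open and shut (so a half turn about z gives the same grasp; the last joint's range is limited). The gripper opens to 87 mm and grips with 3 to 60 N. Pads are 19 mm wide; open, the fingers measure 117 mm over their backs; the gripper's body (75 mm by 190 mm) begins 51 mm behind the grasp point.
Start: joints at [-1.183, 0.321, -0.07, 1.45, 0.023, 1.371, -0.057], TCP at [237.379, 605.125, 222.587] pointing down, gripper open.
Joint ranges: [-2.86, 2.86], [-0.3, 2.09], [-1.38, 1.24], [0.06, 2.45], [-1.56, 4.7], [0.09, 2.05], [-2.69, 2.69]. Speed limits (rad/s): [2.57, 2.57, 3.14, 3.14, 3.14, 3.14, 3.14].

## Interface

Orientations are given as a unit quaternion [x, y, z, w].
In Python, from plant import r gives the robot as it stands.
- The arm moves only by the tool carry_out, never from a script. Its argument "steps" is a list of rows, each a list of 2 entries, a list of its own where there are three numbers: the shift along the tool's x, y, z in mm, then the turn about the tool's z in rad. A call has exactly 8 rows; each row shifts and turns the commanded pose from where the row before left it, along the tool's axes as they then stand; what a row does not reach is not made up. A row lasts 1/12 s, in which the tool goes at most 41.7 mm and 7.16 degrees, less where a joint would pass 70% of its speed; a pose out of reach is approached as far as the arm can. A call with a gripper value outside its range is refused whole. "hand" is the closure, from 0 (fully open) to 1 (shut), set as the call begins (left out, the last holds). The fingers move at their own pace and stop on an object; the grip force is fixed at half the most. Time passes only in rows, so rows that do not move let the fingers close, or fill a call up. It gives the time, the measured TCP pose, the force and the opening at its end, in the units of the state.
- r.sense(): the state, without advancing time (a new reading comes with each control period).
- r.read_camera(name): name is "scene" or "top"; returns (picture, depth): 420x560x3 uint8, blue, green, red; 420x560 float32, mm along the optical axis (not along the pixel's ray), 0 where there is no reading.
- r.camera_info(name): a dict with "mtx" (3x3 intrinsics, pixels), "distortion" ([k1, k2, p1, p2, k3] as OpenCV has them; the pictures are not rectified), "world_to_cam" (4x4, takes a point from world to camera coordinates). Camera axes: x right, y down, z forward; pixel columns grow to the right and rows downward; lengths in mm; the calibration is good to about 2 mm. A picture is of the moment at which its call begins. camera_info takes no time and is no camera call.
- r.sign_off(): hands the job in, once; it reports no verdict.
The state is a dict: "time": time; "q": joint angles; "qvel": joint speeds; "effort": joint torques, N m; "tcp_pos": TCP position; "eef_rot": TCP orientation; "contact_force": force on the tool from outside, world axes, zero at the start; "moment": the same for the moment, N m; "opening": finger opening in mm.
Only numpy, scipy, OpenCV 4.12 (cv2) and the standard library are available. Lean on these libraries where they do the work, as an engineer would, in place of code of your own. Each camera call takes 0.05 s, during which the arm holds its last target.

## Task

Get the wooden beater block ready for your colleague to drill: first slide the plunger carriage along the drilling jig until its spring detent clicks in, with the sprung plunger facing the channel. Then lay the block, hand rib up and end-on, in the channel between the fences and push it against the plunger until its end meets the steel stop firmly; finish while still holding it pressed there, because the spring throws it back if you let go. Leave the stone, the mug and the brush where they are.

Things in the scene. Friction and masses are not known exactly. Their poses are not given: they have to be found in the camera images.
- jig: Fixed aluminium drilling jig on the stone bench. Origin on the bench surface under the middle of the stop's front face; x along the channel, in the pushing direction, y across, z up. Its 10 mm thick plates cover x -145 to +5, y -55 to +55 mm (channel floor) and x 0 to 75, y -165 to +75 mm (under the carriage).
- channel_mouth (a point): Entry of the 50 mm wide channel, in its middle, on the floor plate's top (jig x -105 mm, 10 mm above the bench). Straight steel fences run from here to jig x -25 mm, tops 30 mm above the bench, each 12 mm thick, with brass drill bushes outside (to y +-49 mm, x -45 mm). Lead-in fences of the same height flare out before it to about 72 mm wide at jig x -133 mm.
- stop: Fixed hard stop across the channel's end: dark steel bar 70 mm wide (y), 12 mm thick, 16 mm high. Origin at the foot of the middle of its front face, on the floor plate's top (10 mm above the bench); axes as the jig's. It lies below the plunger.
- carriage (a joint): Slide (m) of the grey plunger carriage along jig +y. 0: parked 90 mm to the -y side of the channel; 0.090: end of travel, spring detent engaged, plunger in mid channel. Starts at 0 to 0.030. Slides with 0.3 N of friction and stays where left; at 0.075 to 0.083 the detent resists with up to about 7 N, then draws it on to 0.090 and keeps it there. Engaged: above 0.0865.
- carriage_knob (a point): Middle of the black round knob (20 mm across, 12 mm high) on the carriage's 12 mm post; slide the carriage by it. At jig x +48 mm, y -90 mm + joint carriage, 92 mm above the bench. The carriage (jig x +16 to +70, 50 mm in y) has its top 50 mm above the bench; a detent pin head, 14 mm across, stands at jig x +28, 64 mm high, 4 mm more when it rides up.
- plunger (a joint): Travel (m) of the sprung steel plunger: 0 fully out, growing as it is pushed in along jig +x, up to 0.022. Spring force about 3 N at 0 and 7 N at 0.015, where its tip is level with the stop's front face.
- plunger_tip (a point): Round tip of the plunger, 11 mm across, axis along jig x, 36 mm above the bench. Fully out it stands 15 mm in front of the stop's front face, so the block meets it first.
- block: Loose wooden beater block, 0.14 to 0.28 kg: 90 (x) by 44 (y) by 35 mm high, with a hand rib on top, 64 (x) by 24 mm (y), up to 66 mm above the underside. Origin at the centre of the underside, z up; both ends alike. Starts on the bench, rib up, on the jig's +y side. Fully home: origin 45 mm before the stop's front face, on the floor plate.
- stone: Bystander: loose round grey pounding stone, 84 mm across, 50 mm high; origin at the centre of its underside.
- mug: Bystander: loose white mug, 76 mm across, 85 mm high; origin at the centre of its underside.
- brush: Bystander: loose wooden-handled brush, 200 mm long, lying on the bench along its x; origin under its middle.
Not all that is in view belongs to the job. What is shaped like the block but blue or turquoise is not meant.

How it is judged:
By the outcome, as a careful person would: the job done as asked, in the order asked, and still so for the second after the job is handed in, while the arm keeps its last pose, push and grip.
It also fails if it takes over 64 s, if anything falls off the work surface, if the arm or the gripper's body presses on something with over 40 N, if the wrist force passes 120 N, or if a joint passes its speed limit or range.

## Working session

There is one attempt and no reset: what is moved stays moved. The work goes in short steps, Python scripts to look and compute and a tool call to move; the robot and the scene stay as the last step left them, time stands still between calls to the robot, and variables do not carry over. Pictures are saved under pics/ and viewed, and the job is handed in when it is done.

Besides the shell and the picture viewer there is one more tool, called as a command line: name --argument value ..., lists and objects as JSON in quotes. carry_out: Moves the arm, as the interface text tells. Its arguments: {"type":"object","properties":{"steps":{"type":"array"},"hand":{"type":"number"}},"required":["steps"]}

```bash
ls; mkdir -p pics; python3 - <<'E'
from plant import r
import cv2,numpy as np
s=r.sense(); print(s)
for n in ("scene","top"):
    p,d=r.read_camera(n); cv2.imwrite(f"pics/{n}0.png",p); np.save(f"{n}0.npy",d)
    i=r.camera_info(n); print(n,i)
E
```

```text
pics
{'time': 0.0, 'q': array([-1.18291953,  0.32182529, -0.07008768,  1.45167732,  0.02258138,
        1.37077185, -0.05689637]), 'qvel': array([ 6.50865513e-04, -1.30129462e-03,  7.40809413e-05, -9.51481813e-04,
        9.93417248e-04, -2.14545559e-04,  2.24478595e-03]), 'effort': array([-1.54850368e-04, -4.91295147e+01, -4.04037489e-01, -3.12519872e+01,
       -6.39300956e-02,  4.39324498e-02,  1.81159926e-04]), 'tcp_pos': array([237.17559828, 604.59630278, 221.45886249]), 'eef_rot': array([ 1.85785923e-01,  9.82589789e-01, -9.37431255e-04, -1.37548733e-04]), 'contact_force': array([ 1.44547061,  0.04498749, -0.47050839]), 'moment': array([-0.03753275,  0.00164822,  0.03013992]), 'opening': 86.97990918482397}
scene {'mtx': array([[534.95847849,   0.        , 273.4421606 ],
       [  0.        , 534.95847849, 219.25493141],
       [  0.        ,   0.        ,   1.        ]]), 'distortion': array([-0.19061528,  0.        ,  0.        ,  0.        ,  0.        ]), 'world_to_cam': array([[-5.70912486e-01,  8.20901270e-01, -1.34178368e-02,
         3.14955819e+02],
       [ 4.50376914e-01,  2.99475545e-01, -8.41115351e-01,
        -1.40904867e+02],
       [-6.86454346e-01, -4.86246340e-01, -5.40689309e-01,
         1.66770954e+03],
       [ 0.00000000e+00,  0.00000000e+00,  0.00000000e+00,
         1.00000000e+00]])}
top {'mtx': array([[390.10007625,   0.        , 275.63315423],
       [  0.        , 390.10007625, 213.28387811],
       [  0.        ,   0.        ,   1.        ]]), 'distortion': array([-0.06922305,  0.        ,  0.        ,  0.        ,  0.        ]), 'world_to_cam': array([[-3.00887847e-02, -9.99533346e-01, -5.26833277e-03,
        -4.93410193e+01],
       [-9.78801137e-01,  3.05321504e-02, -2.02524372e-01,
         5.25838356e+02],
       [ 2.02590717e-01, -9.37062123e-04, -9.79263051e-01,
         1.03474462e+03],
       [ 0.00000000e+00,  0.00000000e+00,  0.00000000e+00,
         1.00000000e+00]])}
```

View pics/scene0.png

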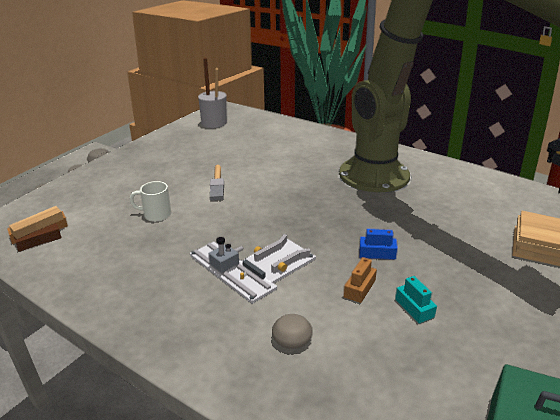

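View pics/top0.png

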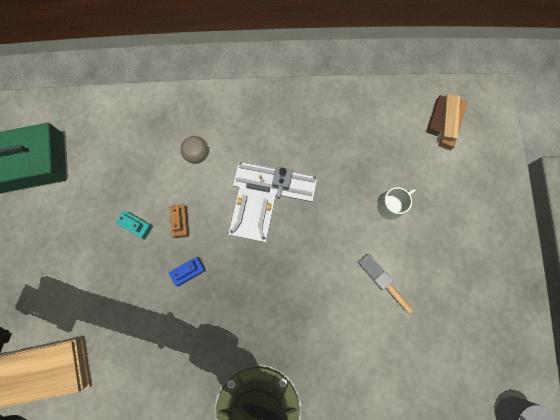

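```bash
python3 - <<'E'
import cv2,numpy as np
p=cv2.imread("pics/top0.png"); c=p[145:255,150:330]; cv2.imwrite("pics/topc.png",cv2.resize(c,None,fx=4.4,fy=4.4,interpolation=cv2.INTER_CUBIC))
p=cv2.imread("pics/scene0.png"); c=p[220:310,180:390]; cv2.imwrite("pics/scenec.png",cv2.resize(c,None,fx=3.8,fy=3.8,interpolation=cv2.INTER_CUBIC))
E
```

```text
(no output)
```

View pics/topc.png

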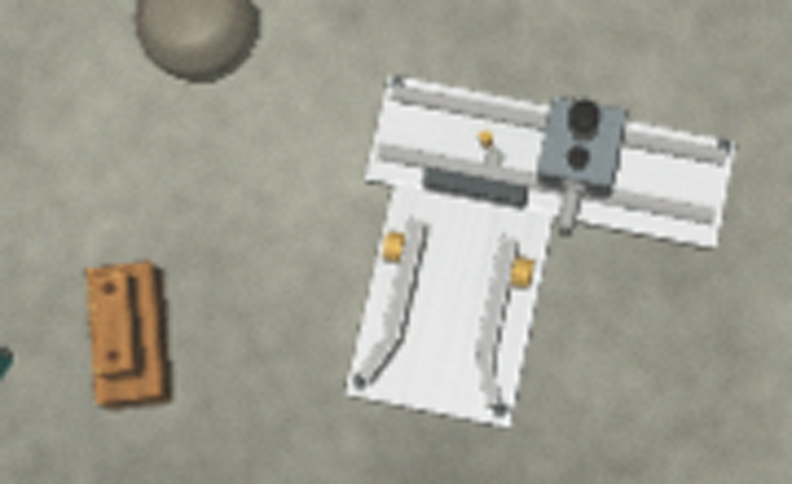

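View pics/scenec.png

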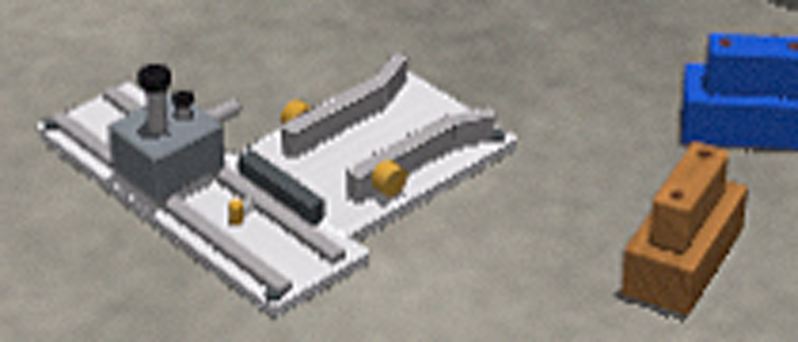

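```bash
cat > h.py <<'E'
import cv2,numpy as np
def ray(i,uv):
    K=i["mtx"];n=cv2.undistortPoints(np.array(uv,float).reshape(-1,1,2),K,i["distortion"]).reshape(-1,2)
    T=i["world_to_cam"];R=T[:3,:3];o=-R.T@T[:3,3]
    return o,np.c_[n,np.ones(len(n))]@R
def onz(i,uv,z):
    o,d=ray(i,uv); return o+d*((z-o[2])/d[:,2])[:,None]
def proj(i,P):
    T=i["world_to_cam"];R=T[:3,:3]
    return cv2.projectPoints(np.array(P,float).reshape(-1,1,3),cv2.Rodrigues(R)[0],T[:3,3],i["mtx"],i["distortion"])[0].reshape(-1,2)
def tri(i1,uv1,i2,uv2):
    o1,d1=ray(i1,uv1);o2,d2=ray(i2,uv2);d1=d1[0]/np.linalg.norm(d1);d2=d2[0]/np.linalg.norm(d2)
    t=np.linalg.lstsq(np.c_[d1,-d2],o2-o1,rcond=None)[0];a=o1+d1*t[0];b=o2+d2*t[1];return (a+b)/2,np.linalg.norm(a-b)
def fit(J,W):
    a,b=J.mean(0),W.mean(0);H=(J-a).T@(W-b);th=np.arctan2(H[0,1]-H[1,0],H[0,0]+H[1,1])
    R=np.array([[np.cos(th),-np.sin(th)],[np.sin(th),np.cos(th)]]);t=b-R@a
    return th,t,np.linalg.norm(J@R.T+t-W,axis=1)
E
python3 - <<'E'
from plant import r
from h import *
it,is_=r.camera_info("top"),r.camera_info("scene")
c=np.array([(392,78),(733,143),(716,246),(367,182),(350,396),(510,427)],float)
uv=(c+.5)/4.4-.5+[150,145]
J=np.array([(75,75),(75,-165),(0,-165),(0,75),(-145,55),(-145,-55)],float)
W=onz(it,uv,10)[:,:2];th,t,e=fit(J,W);print("top",th,t,e.round(1))
cs=np.array([(40,125),(275,312),(370,258),(518,140)],float)
Js=np.array([(75,-165),(75,75),(0,75),(-145,55)],float)
uvs=(cs+.5)/3.8-.5+[180,220]
W2=onz(is_,uvs,10)[:,:2];th2,t2,e2=fit(Js,W2);print("scene",th2,t2,e2.round(1))
# knob top disc centre z=98
kt=(np.array([[584,117]])+.5)/4.4-.5+[150,145]; ks=(np.array([[154,75]])+.5)/3.8-.5+[180,220]
for i,k in((it,kt),(is_,ks)):
    P=onz(i,k,98)[0]
    for th_,t_ in((th,t),(th2,t2)):
        R=np.array([[np.cos(th_),-np.sin(th_)],[np.sin(th_),np.cos(th_)]]);print("knob",P,"jig",R.T@(P[:2]-t_))
print(tri(it,kt,is_,ks))
# block: orange mask
for n,i in(("top",it),("scene",is_)):
    p=cv2.imread(f"pics/{n}0.png");h=cv2.cvtColor(p,cv2.COLOR_BGR2HSV)
    m=cv2.inRange(h,(5,120,40),(20,255,255));x0,y0,x1,y1=(160,195,200,245) if n=="top" else (335,250,385,310)
    mm=np.zeros_like(m);mm[y0:y1,x0:x1]=m[y0:y1,x0:x1]
    cn=max(cv2.findContours(mm,0,1)[0],key=cv2.contourArea);print(n,cv2.minAreaRect(cn),cv2.contourArea(cn))
cb=np.array([(87,268),(152,261),(170,402),(97,407)],float)
uvb=(cb+.5)/4.4-.5+[150,145]
d=np.load("top0.npy")
# rib top corners
cr=np.array([(102,270),(130,266),(134,373),(107,377)],float);uvr=(cr+.5)/4.4-.5+[150,145]
Pb=onz(it,uvb,35);Pr=onz(it,uvr,66)
print(Pb.round(1),Pr.round(1),Pb.mean(0),Pr.mean(0))
E
```

```text
top -0.22451517184933617 [603.40353567 -14.06965613] [2.3 2.9 1.6 1.5 1.8 1.9]
scene -0.2456557857982433 [608.93784821  -9.94662911] [1.9 1.7 2.8 2.1]
knob [631.89898807 -87.27118327  98.        ] jig [ 44.07740703 -65.02027817]
knob [631.89898807 -87.27118327  98.        ] jig [ 41.07655139 -69.41914394]
knob [648.6125211  -77.78534627  98.        ] jig [ 58.25959923 -52.05151901]
knob [648.6125211  -77.78534627  98.        ] jig [ 54.98142742 -56.15348479]
(array([636.06257765, -88.1661924 ,  86.55045593]), np.float64(1.569397591304086))
top ((177.9482879638672, 220.37930297851562), (30.643783569335938, 14.948187828063965), 85.2363510131836) 412.5
scene ((360.9461364746094, 279.96923828125), (23.690629959106445, 45.396705627441406), 29.744882583618164) 848.5
[[560.2 238.7  35. ]
 [563.5 196.   35. ]
 [470.3 182.7  35. ]
 [468.4 229.9  35. ]] [[551.2 220.4  66. ]
 [553.3 202.5  66. ]
 [484.5 198.6  66. ]
 [482.5 215.6  66. ]] [515.61565491 211.81650352  35.        ] [517.88400504 209.26830062  66.        ]
```

```bash
cat > jigfit.py <<'E'
from plant import r
from h import *
it,is_=r.camera_info("top"),r.camera_info("scene")
C=np.array([(75,75),(75,-165),(0,-165),(0,-55),(-145,-55),(-145,55),(0,55),(0,75)],float)
def R2(th): return np.array([[np.cos(th),-np.sin(th)],[np.sin(th),np.cos(th)]])
def edges(n,i,th,t,thr,use):
    g=cv2.imread(f"pics/{n}0.png",0);g=cv2.GaussianBlur(g,(0,0),0.6).astype(float)
    out=[]
    for k in use:
        a,b=C[k],C[(k+1)%8]
        nrm=np.array([(b-a)[1],-(b-a)[0]])/np.linalg.norm(b-a)  # 
        offs=np.arange(-9,9.01,.5); pts=[]
        for s in np.linspace(.08,.92,40):
            c=a+(b-a)*s
            L=c+offs[:,None]*nrm; W=L@R2(th).T+t; uv=proj(i,np.c_[W,np.full(len(W),10.)]).astype(np.float32)
            v=cv2.remap(g.astype(np.float32),uv[:,0],uv[:,1],cv2.INTER_CUBIC).ravel()
            gr=np.abs(np.gradient(v)); j=gr.argmax()
            if gr[j]>3 and 2<j<len(offs)-3:
                w=gr[j-2:j+3];pts.append((s,(w*offs[j-2:j+3]).sum()/w.sum()))
        pts=np.array(pts)
        if len(pts)>8: 
            m=np.median(pts[:,1]);q=pts[abs(pts[:,1]-m)<2.5]
            out.append((k,len(q),round(m,2),round(q[:,1].std(),2), nrm, [(a+(b-a)*s, o) for s,o in q]))
    return out
for n,i,th,t,use in(("top",it,-.2245,np.array([603.4,-14.1]),[0,1,2,3,4,5,6]),("scene",is_,-.235,np.array([605.,-12.]),range(8))):
    use=[k for k in use if k not in(7,)]
    for itn in range(5):
        E=edges(n,i,th,t,0,use)
        A=[];B=[]
        for k,nn,m,sd,nrm,L in E:
            if sd>1.2: continue
            for c,o in L:
                # shift in jig frame (dx,dy,dth): normal disp
                A.append([nrm[0],nrm[1],nrm@np.array([-c[1],c[0]])]);B.append(o)
        x=cv2.solve(np.array(A),np.array(B),flags=cv2.DECOMP_SVD)[1].ravel()
        t=t+R2(th)@x[:2];th+=x[2]
    print(n,"th",round(th,4),"t",t.round(1),[(e[0],e[1],e[2],e[3]) for e in E])
E
python3 jigfit.py
```

```text
top th -0.2327 t [605.2 -13.2] [(0, 30, np.float64(0.5), np.float64(0.76)), (1, 37, np.float64(0.27), np.float64(0.58)), (2, 38, np.float64(-0.03), np.float64(0.58)), (3, 36, np.float64(0.53), np.float64(0.38)), (4, 39, np.float64(0.01), np.float64(0.33)), (5, 38, np.float64(0.53), np.float64(0.43)), (6, 40, np.float64(-0.01), np.float64(0.56))]
scene th -0.2504 t [607.3 -10.1] [(0, 19, np.float64(3.97), np.float64(1.24)), (1, 25, np.float64(0.06), np.float64(1.16)), (2, 12, np.float64(-1.28), np.float64(1.55)), (3, 28, np.float64(4.45), np.float64(1.17)), (4, 29, np.float64(2.98), np.float64(0.96)), (5, 40, np.float64(3.51), np.float64(1.02)), (6, 40, np.float64(-0.03), np.float64(0.72))]
```

```bash
python3 - <<'E'
import cv2,numpy as np
p=cv2.imread("pics/top0.png")
a=cv2.resize(p[200:242,162:198],None,fx=14,fy=14,interpolation=cv2.INTER_CUBIC)
b=cv2.resize(p[160:202,268:298],None,fx=10,fy=14,interpolation=cv2.INTER_CUBIC)
b=cv2.resize(p[160:202,266:296][:,:20],None,fx=14,fy=14,interpolation=cv2.INTER_CUBIC)
cv2.imwrite("pics/bk.png",np.hstack([a,b]))
E
```

```text
(no output)
```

View pics/bk.png

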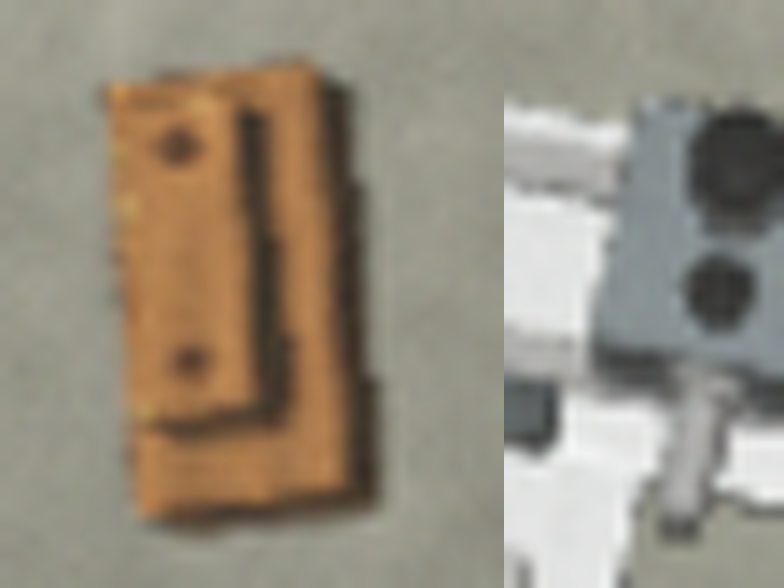

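```bash
python3 - <<'E'
from plant import r
from h import *
it,is_=r.camera_info("top"),r.camera_info("scene")
f=lambda c,o:(np.array(c,float)+.5)/14-.5+o
B=onz(it,f([(110,83),(318,62),(350,490),(143,517)],[162,200]),35)
print(B.round(1),B.mean(0).round(1))
J=np.array([(45,22),(45,-22),(-45,-22),(-45,22)],float);print(fit(J,B[:,:2]))
D=onz(it,f([(180,147),(190,361)],[162,200]),66);print("dots",D.round(1),D.mean(0),np.arctan2(*(D[0]-D[1])[[1,0]]))
th,t=-.2327,np.array([605.2,-13.2]);R=np.array([[np.cos(th),-np.sin(th)],[np.sin(th),np.cos(th)]])
k=onz(it,f([(234,163)],[266,160]),98)[0];p=onz(it,f([(216,292)],[266,160]),64)[0]
tip=onz(it,f([(176,520)],[266,160]),36)[0]
for v in(k,p,tip):print(v.round(1),(R.T@(v[:2]-t)).round(1))
for q in(.024,.09): print("knob at",q,R@np.array([48,-90+1000*q])+t)
for x in(-200,-160,-110,-45):print(x,R@np.array([x,0])+t)
E
```

```text
[[560.4 238.6  35. ]
 [563.4 195.7  35. ]
 [474.6 187.7  35. ]
 [470.3 229.7  35. ]] [517.2 212.9  35. ]
(np.float64(0.09291374483162024), array([517.15630259, 212.92482943]), array([0.56837655, 0.78299049, 0.84852993, 0.9577091 ]))
dots [[539.5 215.6  66. ]
 [496.3 212.6  66. ]] [517.90830804 214.10877257  66.        ] 0.06823734352036788
[632. -87.  98.] [ 43.1 -65.7]
[615.9 -83.2  64. ] [ 26.6 -65.7]
[576. -74.  36.] [-14.4 -65.9]
knob at 0.024 [636.68630191 -88.49019054]
knob at 0.09 [651.90627076 -24.26906825]
-200 [410.59053851  32.92111773]
-160 [449.51243081  23.69689418]
-110 [498.16479618  12.16661475]
-45 [561.41287117  -2.82274851]
```

carry_out --steps '[[[0,0,0],-0.07],[[0,0,0],-0.071],[[-27,-29,0],0],[[-27,-29,0],0],[[-27,-29,0],0],[[-27,-29,0],0],[[-27,-29,0],0],[[-27,-29,0],0]]' --hand 0

```text
time: 0.77
tcp_pos: [355.4, 396.4, 222.2]
eef_rot: [0.116, 0.993, -0.0, -0.0]
contact_force: [1.8, 0.8, -0.0]
opening: 86.6
```

carry_out --steps '[[[-27,-29,4],0],[[-27,-29,4],0],[[-27,-29,4],0],[[-27,-29,4],0],[[-27,-29,4],0],[[-27,-29,4],0],[[-27,-29,4],0],[[-27,-29,4],0]]'

```text
time: 1.43
tcp_pos: [511.9, 121.0, 190.2]
eef_rot: [0.116, 0.993, 0.0, -0.0]
contact_force: [0.0, 0.6, 0.0]
opening: 87.1
```

carry_out --steps '[[[-28,-29,6],0],[[-28,-29,6],0],[[-28,-29,6],0],[[-28,-29,6],0],[[-28,-29,6],0],[[-28,-30,6],0],[[0,0,0],0],[[0,0,0],0]]'

```text
time: 2.1
tcp_pos: [634.0, -89.9, 153.0]
eef_rot: [0.119, 0.993, -0.001, -0.001]
contact_force: [-0.6, -0.0, -0.8]
opening: 87.3
```

```bash
python3 - <<'E'
from plant import r
import cv2
p,d=r.read_camera("scene"); cv2.imwrite("pics/s1.png",cv2.resize(p[150:300,140:340],None,fx=4,fy=4,interpolation=cv2.INTER_CUBIC))
s=r.sense();print(s["tcp_pos"],s["q"],s["contact_force"])
E
```

```text
[634.07153592 -86.94538175 153.47154927] [-0.28783916  0.36275396  0.48299996  1.58165832 -0.17461344  1.24244402
  1.56109471] [-0.03484082  1.29045204 -0.18281206]
```

View pics/s1.png

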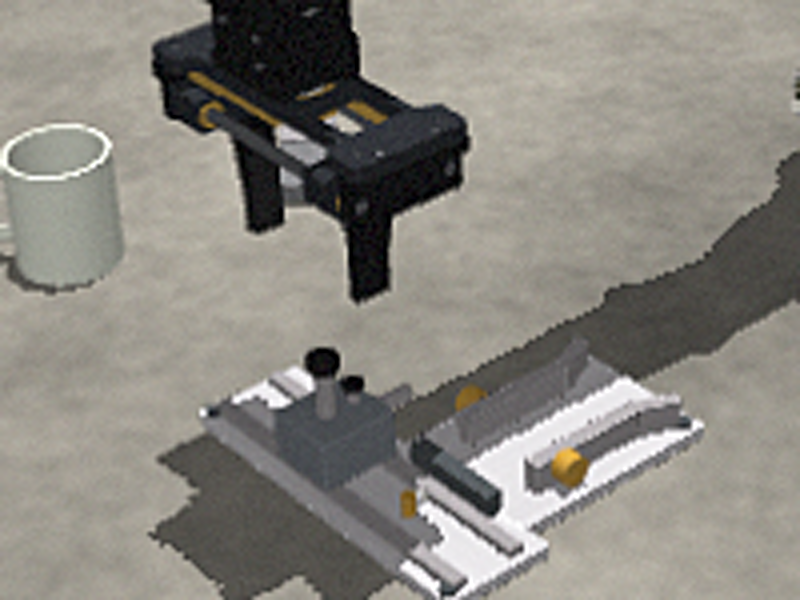

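carry_out --steps '[[[0,0,13],0],[[0,0,13],0],[[0,0,13],0],[[0,0,13],0],[[0,0,13],0],[[0,0,11],0],[[0,0,0],0],[[0,0,0],0]]'

```text
time: 2.82
tcp_pos: [634.0, -86.1, 77.5]
eef_rot: [0.116, 0.993, -0.0, -0.001]
contact_force: [-0.1, -0.9, 0.2]
opening: 87.1
```

carry_out --steps '[[[0,0,0],0],[[0,0,0],0],[[0,0,0],0],[[0,0,0],0],[[0,0,0],0],[[0,0,0],0],[[0,0,0],0],[[0,0,0],0]]' --hand 1

```text
time: 3.48
tcp_pos: [634.7, -86.1, 78.6]
eef_rot: [0.116, 0.993, 0.0, 0.0]
contact_force: [0.3, 0.2, -0.1]
opening: 41.4
```

carry_out --steps '[[[0,0,0],0],[[0,0,0],0],[[0,0,0],0],[[0,0,0],0],[[0,0,0],0],[[0,0,0],0],[[0,0,0],0],[[0,0,0],0]]'

```text
time: 4.15
tcp_pos: [634.6, -86.2, 78.5]
eef_rot: [0.116, 0.993, 0.0, -0.0]
contact_force: [0.5, -0.3, -0.4]
opening: 18.9
```

carry_out --steps '[[[0,0,0],0],[[0,2,0],0],[[0,4,0],0],[[0,6,0],0],[[0,6,0],0],[[0,6,0],0],[[0,6,0],0],[[0,6,0],0]]'

```text
time: 4.82
tcp_pos: [643.2, -50.0, 78.6]
eef_rot: [0.116, 0.993, 0.0, 0.0]
contact_force: [0.1, -0.6, 0.1]
opening: 18.8
```

```bash
python3 - <<'E'
from plant import r
import cv2
p,d=r.read_camera("scene"); cv2.imwrite("pics/s2.png",cv2.resize(p[150:300,140:340],None,fx=4,fy=4,interpolation=cv2.INTER_CUBIC))
s=r.sense();print(s["tcp_pos"],s["contact_force"],s["opening"])
E
```

```text
[643.68042218 -48.06463634  78.54010533] [1.04935205 1.33401386 0.63825409] 18.678053032129718
```

View pics/s2.png

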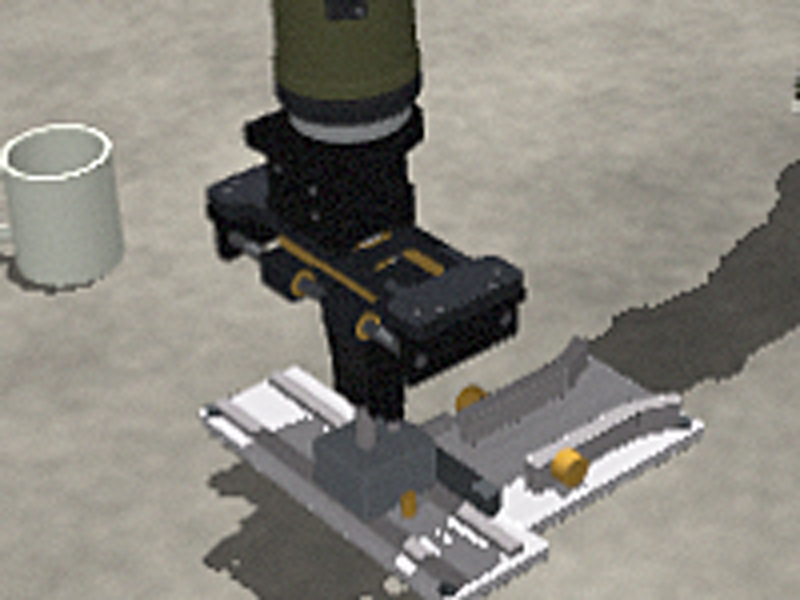

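carry_out --steps '[[[0,4,0],0],[[0,4,0],0],[[0,4,0],0],[[0,4,0],0],[[0,4,0],0],[[0,4,0],0],[[0,0,0],0],[[0,0,0],0]]'

```text
time: 5.53
tcp_pos: [649.0, -25.4, 78.6]
eef_rot: [0.115, 0.993, 0.001, 0.0]
contact_force: [1.4, 3.2, -1.9]
opening: 18.8
```

carry_out --steps '[[[0,1,0],0],[[0,1,0],0],[[0,1,0],0],[[0,1,0],0],[[0,0,0],0],[[0,0,0],0],[[0,0,0],0],[[0,0,0],0]]'

```text
time: 6.2
tcp_pos: [649.5, -23.6, 78.6]
eef_rot: [0.116, 0.993, 0.0, 0.0]
contact_force: [0.7, 2.2, -1.4]
opening: 19.0
```

carry_out --steps '[[[0,1,0],0],[[0,1,0],0],[[0,1,0],0],[[0,0,0],0],[[0,0,0],0],[[0,0,0],0],[[0,0,0],0],[[0,0,0],0]]'

```text
time: 6.87
tcp_pos: [649.5, -23.4, 78.5]
eef_rot: [0.117, 0.993, -0.001, -0.0]
contact_force: [-0.3, -4.9, 0.5]
opening: 19.1
```

```bash
python3 - <<'E'
from plant import r
s=r.sense();print(s["tcp_pos"],s["contact_force"],s["opening"],s["effort"])
E
```

```text
[649.53997971 -23.44686036  78.54608687] [-0.29011279 -4.85490805  0.53742769] 19.089975822102232 [-3.54551665e+00 -4.95718002e+01  2.83561975e+00 -2.89263833e+01
 -1.71441436e+00 -2.98373296e-02  9.83092992e-03]
```

carry_out --steps '[[[0,-2,0],0],[[0,0,0],0],[[0,0,0],0],[[0,0,0],0],[[0,0,0],0],[[0,0,0],0],[[0,0,0],0],[[0,0,0],0]]' --hand 0

```text
time: 7.53
tcp_pos: [649.7, -22.7, 78.6]
eef_rot: [0.116, 0.993, 0.0, 0.0]
contact_force: [-0.1, -0.4, 0.9]
opening: 64.2
```

carry_out --steps '[[[0,0,0],0],[[0,0,-10],0],[[0,0,-20],0],[[0,0,-20],0],[[0,0,-20],0],[[0,0,-20],0],[[20,15,0],0],[[25,25,0],0]]'

```text
time: 8.2
tcp_pos: [616.7, 21.8, 171.4]
eef_rot: [0.12, 0.993, -0.001, 0.003]
contact_force: [0.3, 0.3, -0.7]
opening: 87.1
```

carry_out --steps '[[[25,30,0],-0.1],[[25,30,0],-0.1],[[20,30,0],-0.12],[[0,35,0],0],[[0,35,0],0],[[0,0,0],0],[[0,0,0],0],[[0,0,0],0]]'

```text
time: 8.87
tcp_pos: [552.1, 194.1, 169.2]
eef_rot: [-0.044, 0.999, -0.0, 0.0]
contact_force: [0.2, -0.7, 1.1]
opening: 87.0
```

```bash
python3 - <<'E'
from plant import r
import cv2
s=r.sense();print(s["tcp_pos"],s["eef_rot"],s["contact_force"],s["q"])
p,d=r.read_camera("top"); cv2.imwrite("pics/t3f.png",p);cv2.imwrite("pics/t3.png",cv2.resize(p[145:255,150:330],None,fx=4.4,fy=4.4,interpolation=cv2.INTER_CUBIC))
E
```

```text
[552.07314742 194.08532682 169.16125229] [-4.35231779e-02  9.99052295e-01 -3.18292681e-04  3.78155074e-04] [ 0.17611644 -0.71736009  1.13517836] [-0.64922056  0.21663359  0.30497482  1.70065105 -0.06754579  1.23419826
  1.32922117]
```

View pics/t3.png

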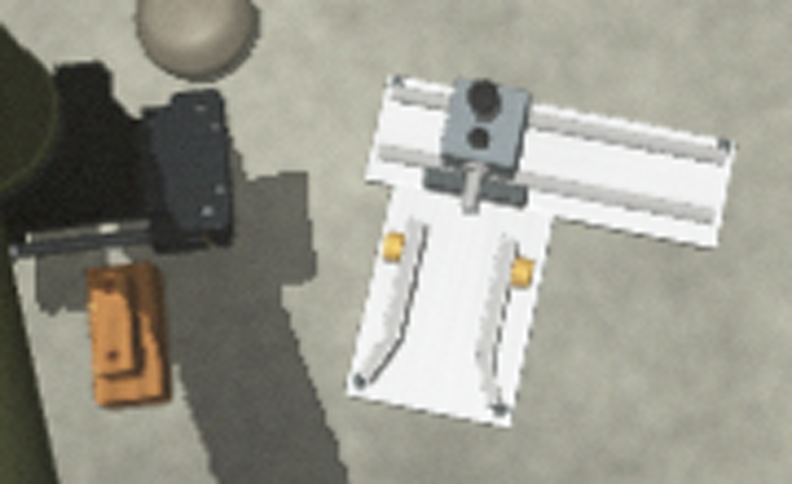

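```bash
python3 - <<'E'
from plant import r
from h import *
it=r.camera_info("top")
k=onz(it,(np.array([[485,99.]])+.5)/4.4-.5+[150,145],98)[0]
th,t=-.2327,np.array([605.2,-13.2]);R=np.array([[np.cos(th),-np.sin(th)],[np.sin(th),np.cos(th)]])
print(k,R.T@(k[:2]-t))
E
```

```text
[645.61453946 -25.94813105  98.        ] [42.26504907 -3.08471593]
```

carry_out --steps '[[[16,11,0],0],[[17,11,10],0],[[0,0,25],0],[[0,0,25],0],[[0,0,20],0],[[0,0,0],0],[[0,0,0],0],[[0,0,0],0]]'

```text
time: 9.58
tcp_pos: [518.3, 213.0, 90.0]
eef_rot: [-0.043, 0.999, 0.0, 0.001]
contact_force: [0.9, 0.5, -0.1]
opening: 87.0
```

```bash
python3 - <<'E'
from plant import r
import cv2
s=r.sense();print(s["tcp_pos"],s["eef_rot"],s["contact_force"])
p,d=r.read_camera("scene"); cv2.imwrite("pics/s4.png",cv2.resize(p[190:340,280:480],None,fx=4,fy=4,interpolation=cv2.INTER_CUBIC))
E
```

```text
[518.28652239 213.04059363  89.9871111 ] [-4.26332533e-02  9.99090325e-01  2.42582586e-04  9.32020466e-04] [ 0.88951821  0.47978766 -0.06714155]
```

View pics/s4.png

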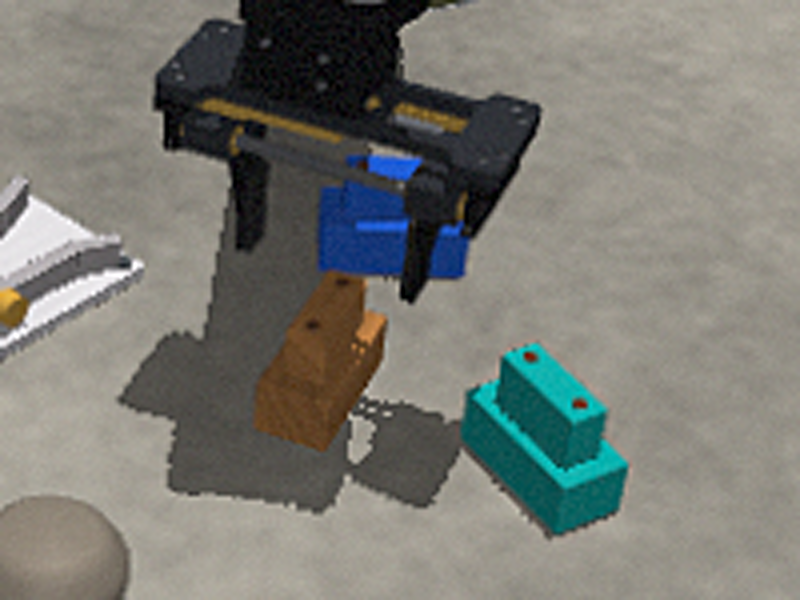

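carry_out --steps '[[[0,0,12],0],[[0,0,12],0],[[0,0,12],0],[[0,0,9],0],[[0,0,4],0],[[0,0,0],0],[[0,0,0],0],[[0,0,0],0]]'

```text
time: 10.3
tcp_pos: [517.4, 214.0, 39.9]
eef_rot: [-0.044, 0.999, 0.0, 0.0]
contact_force: [0.5, -0.1, 0.3]
opening: 87.0
```

carry_out --steps '[[[0,0,0],0],[[0,0,0],0],[[0,0,0],0],[[0,0,0],0],[[0,0,0],0],[[0,0,0],0],[[0,0,0],0],[[0,0,0],0]]' --hand 1

```text
time: 10.97
tcp_pos: [517.0, 213.8, 39.6]
eef_rot: [-0.044, 0.999, 0.0, 0.0]
contact_force: [-1.0, -0.5, 0.1]
opening: 41.7
```

carry_out --steps '[[[0,0,0],0],[[0,0,0],0],[[0,0,0],0],[[0,0,0],0],[[0,0,0],0],[[0,0,0],0],[[0,0,0],0],[[0,0,0],0]]'

```text
time: 11.63
tcp_pos: [516.9, 213.9, 39.5]
eef_rot: [-0.044, 0.999, 0.0, -0.0]
contact_force: [0.4, 1.0, -1.1]
opening: 24.0
```

carry_out --steps '[[[0,0,-10],0],[[0,0,-20],0],[[0,0,-20],0.11],[[0,0,-10],0.11],[[0,0,0],0.1],[[0,-10,0],0],[[3,-20,0],0],[[4,-30,0],0]]'

```text
time: 12.3
tcp_pos: [495.8, 157.9, 99.4]
eef_rot: [0.113, 0.994, 0.0, -0.0]
contact_force: [0.9, -0.5, -1.6]
opening: 23.9
```

carry_out --steps '[[[4,-30,0],0],[[4,-30,0],0],[[4,-30,0],0],[[3,-30,0],0],[[0,-20,0],0],[[0,0,0],0],[[0,0,0],0],[[0,0,0],0]]'

```text
time: 12.97
tcp_pos: [449.2, 24.5, 99.6]
eef_rot: [0.115, 0.993, 0.0, -0.0]
contact_force: [-0.3, -0.1, -1.5]
opening: 23.6
```

```bash
cat > st.py <<'E'
from plant import r
import cv2,sys,numpy as np
s=r.sense();q=s["eef_rot"]
th,t=-.2327,np.array([605.2,-13.2]);R=np.array([[np.cos(th),-np.sin(th)],[np.sin(th),np.cos(th)]])
phi=np.arctan2(q[1]**2-q[0]**2,2*q[0]*q[1])
print("t",s["time"],"tcp",s["tcp_pos"].round(1),"jig",(R.T@(s["tcp_pos"][:2]-t)).round(1),"yaw err",round(phi-np.pi/2-th,4),"F jig",(R.T@s["contact_force"][:2]).round(1),s["contact_force"][2].round(1),"M",s["moment"].round(2),"open",round(s["opening"],1))
n=sys.argv[1]
p,d=r.read_camera("top"); a=cv2.resize(p[145:260,195:325],None,fx=4.5,fy=4.5,interpolation=cv2.INTER_CUBIC);cv2.imwrite(f"pics/{n}t.png",a)
p,d=r.read_camera("scene"); cv2.imwrite(f"pics/{n}s.png",cv2.resize(p[180:310,180:380],None,fx=4,fy=4,interpolation=cv2.INTER_CUBIC))
E
python3 st.py a
```

```text
t 12.9667 tcp [449.2  24.5  99.6] jig [-160.5    0.7] yaw err 0.0014 F jig [-0.3 -0.1] -1.5 M [ 0.03  0.03 -0.03] open 23.6
```

View pics/as.png

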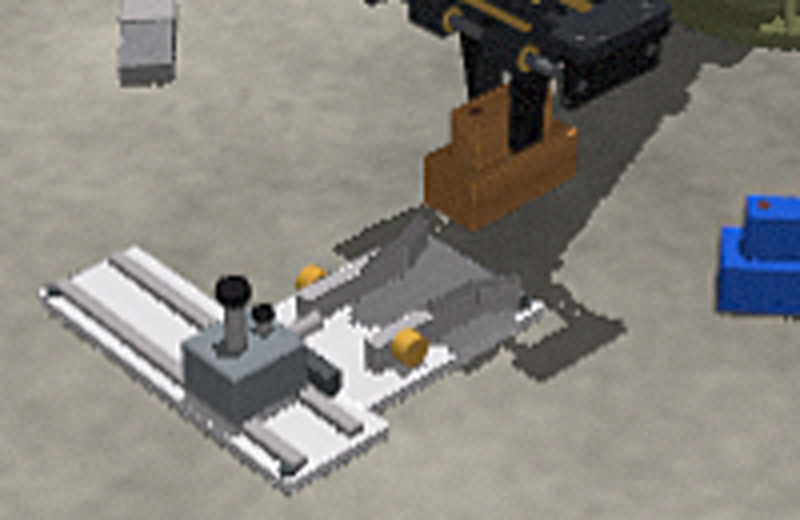

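View pics/at.png

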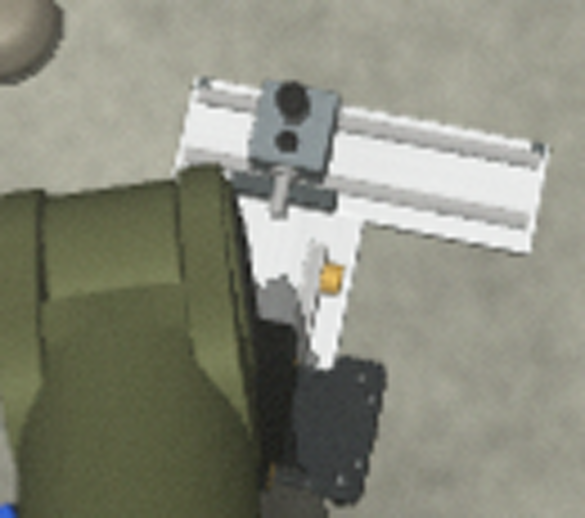

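carry_out --steps '[[[0,0,10],0],[[0,0,10],0],[[0,0,10],0],[[0,0,9],0],[[0,0,5],0],[[0,0,3],0],[[0,0,0],0],[[0,0,0],0]]'

```text
time: 13.73
tcp_pos: [449.5, 24.2, 52.5]
eef_rot: [0.116, 0.993, -0.0, -0.0]
contact_force: [0.5, 0.3, -1.3]
opening: 23.6
```

```bash
python3 st.py b
```

```text
t 13.7333 tcp [449.5  24.2  52.5] jig [-160.1    0.5] yaw err -0.0001 F jig [0.5 0.5] -1.3 M [ 0.06 -0.02 -0.  ] open 23.6
```

View pics/bs.png

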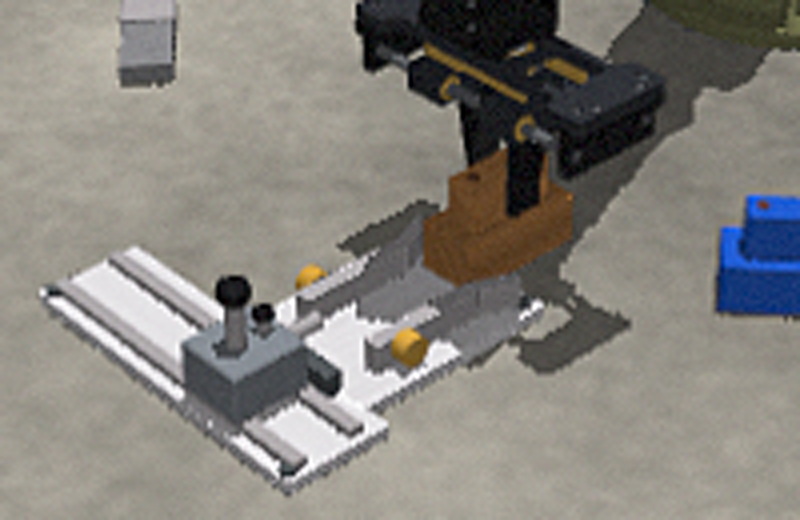

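carry_out --steps '[[[-5,0,0],0],[[-5,0,0],0],[[-5,0,0],0],[[-5,0,0],0],[[-5,0,0],0],[[0,0,0],0],[[0,0,0],0],[[0,0,0],0]]'

```text
time: 14.5
tcp_pos: [473.5, 18.5, 52.4]
eef_rot: [0.116, 0.993, -0.0, -0.0]
contact_force: [0.5, -0.2, -1.5]
opening: 23.8
```

```bash
python3 st.py c
```

```text
t 14.5 tcp [473.5  18.5  52.4] jig [-135.4    0.4] yaw err -0.0002 F jig [ 0.6 -0.1] -1.5 M [-0.03  0.03  0.07] open 23.8
```

View pics/cs.png

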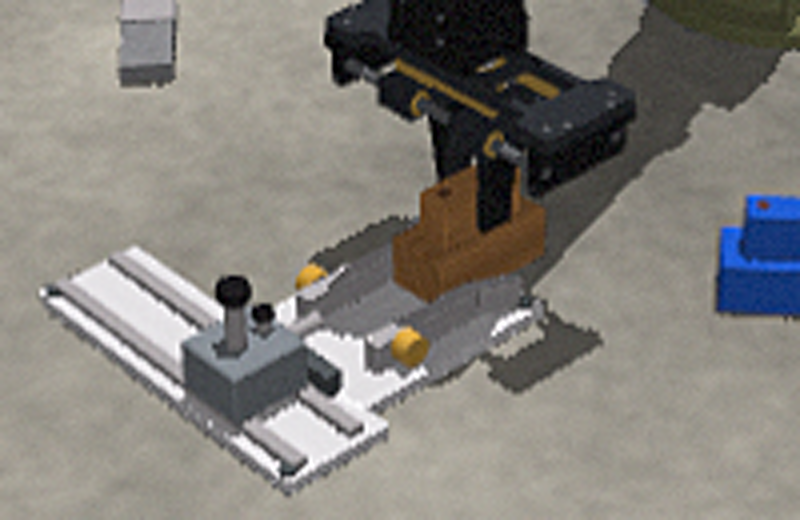

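carry_out --steps '[[[-4,0,0],0],[[-4,0,0],0],[[-4,0,0],0],[[-4,0,0],0],[[-4,0,0],0],[[-4,0,0],0],[[0,0,0],0],[[0,0,0],0]]'

```text
time: 15.27
tcp_pos: [497.2, 12.8, 52.5]
eef_rot: [0.116, 0.993, -0.0, -0.0]
contact_force: [-0.7, 0.3, -1.4]
opening: 23.7
```

carry_out --steps '[[[-4,0,0],0],[[-4,0,0],0],[[-4,0,0],0],[[-4,0,0],0],[[-4,0,0],0],[[-4,0,0],0],[[0,0,0],0],[[0,0,0],0]]'

```text
time: 15.93
tcp_pos: [520.6, 7.3, 52.5]
eef_rot: [0.116, 0.993, -0.0, -0.0]
contact_force: [-0.8, -0.8, -1.7]
opening: 24.0
```

```bash
python3 st.py d
```

```text
t 15.9333 tcp [520.6   7.3  52.5] jig [-87.1   0.4] yaw err -0.0004 F jig [-0.6 -0.9] -1.7 M [-0.03  0.03  0.  ] open 24.0
```

View pics/ds.png

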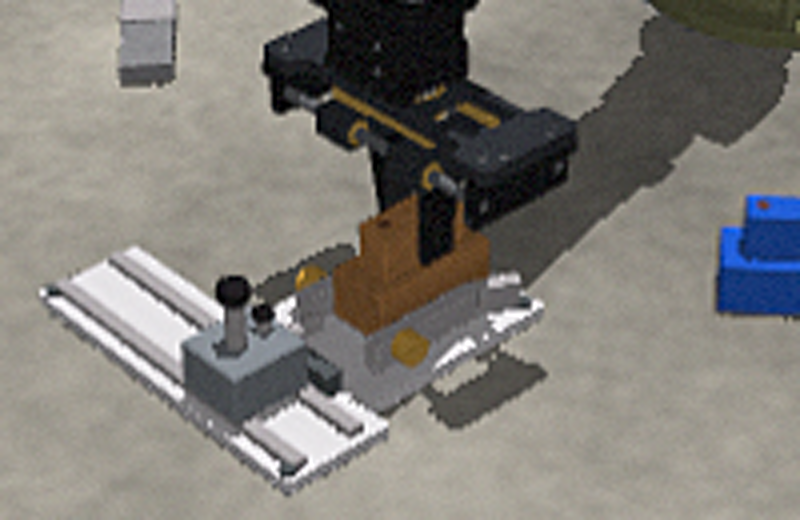

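carry_out --steps '[[[0,0,1],0],[[0,0,1],0],[[0,0,1],0],[[0,0,0.5],0],[[0,0,0],0],[[0,0,0],0],[[0,0,0],0],[[0,0,0],0]]'

```text
time: 16.7
tcp_pos: [520.3, 7.6, 49.5]
eef_rot: [0.116, 0.993, 0.0, -0.0]
contact_force: [-2.9, 1.2, 6.7]
opening: 23.6
```

carry_out --steps '[[[0,0,-0.4],0],[[-4,0,0],0],[[-4,0,0],0],[[-4,0,0],0],[[-4,0,0],0],[[-4,0,0],0],[[0,0,0],0],[[0,0,0],0]]'

```text
time: 17.37
tcp_pos: [541.3, 2.5, 49.5]
eef_rot: [0.116, 0.993, -0.0, 0.001]
contact_force: [0.5, 0.3, 1.0]
opening: 23.7
```

carry_out --steps '[[[-2,0,0],0],[[-2,0,0],0],[[-2,0,0],0],[[-2,0,0],0],[[-2,0,0],0],[[-2,0,0],0],[[0,0,0],0],[[0,0,0],0]]'

```text
time: 18.03
tcp_pos: [549.0, 0.9, 49.5]
eef_rot: [0.116, 0.993, 0.0, -0.003]
contact_force: [-9.1, 2.4, 10.2]
opening: 23.5
```

```bash
python3 st.py e
```

```text
t 18.0333 tcp [549.    0.9  49.5] jig [-57.9   0.7] yaw err 0.0002 F jig [-9.5  0.2] 10.2 M [ 0.37  1.87 -0.08] open 23.5
```

View pics/es.png

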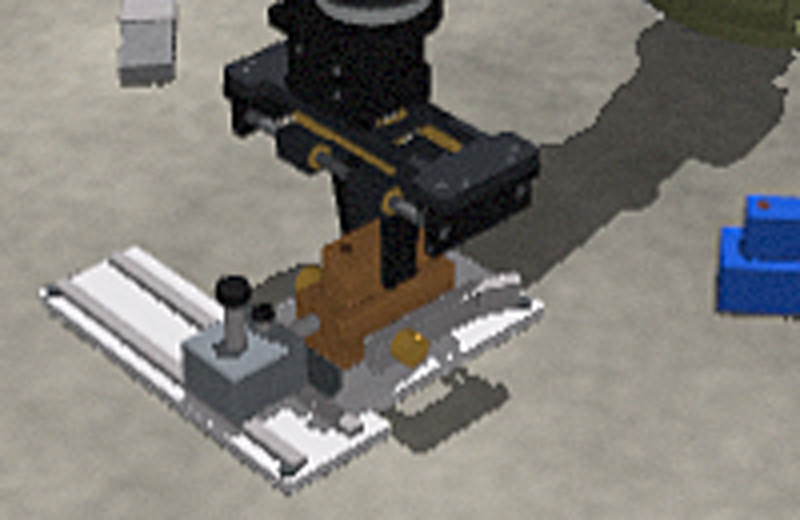

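View pics/et.png

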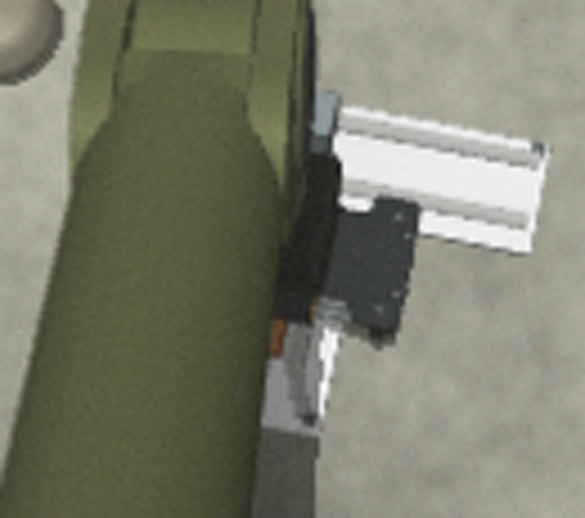

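carry_out --steps '[[[-1,0,-0.3],0],[[-1,0,0],0],[[-1,0,0],0],[[-1,0,0],0],[[-1,0,0],0],[[-1,0,0],0],[[0,0,0],0],[[0,0,0],0]]'

```text
time: 18.8
tcp_pos: [553.9, -0.3, 49.6]
eef_rot: [0.116, 0.993, 0.0, -0.004]
contact_force: [-11.2, 1.9, 11.9]
opening: 23.9
```

```bash
python3 st.py f
```

```text
t 18.8 tcp [ 5.539e+02 -3.000e-01  4.960e+01] jig [-52.9   0.7] yaw err 0.0004 F jig [-11.3  -0.7] 11.9 M [ 0.48  2.34 -0.08] open 23.9
```

carry_out --steps '[[[-1,0,-0.2],0],[[-1,0,-0.2],0],[[-1,0,0],0],[[-1,0,0],0],[[-1,0,0],0],[[-1,0,0],0],[[0,0,0],0],[[0,0,0],0]]'

```text
time: 19.57
tcp_pos: [559.1, -1.6, 49.7]
eef_rot: [0.116, 0.993, 0.0, -0.005]
contact_force: [-12.2, 4.1, 11.2]
opening: 23.6
```

```bash
python3 st.py g
```

```text
t 19.5667 tcp [559.1  -1.6  49.7] jig [-47.5   0.7] yaw err 0.0005 F jig [-12.9   1.2] 11.2 M [ 0.51  2.57 -0.06] open 23.6
```

View pics/gs.png

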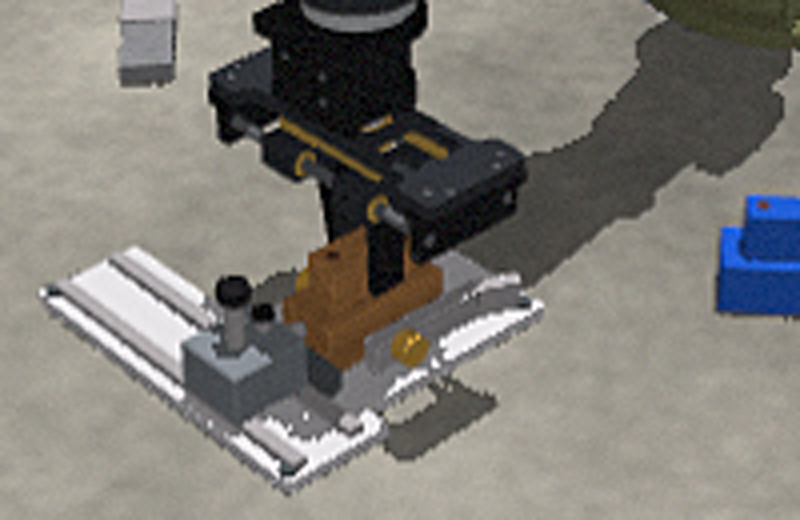

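Still gliding against the spring only; keep pushing in 1 mm steps until it stops.

carry_out --steps '[[[-1,0,-0.2],0],[[-1,0,0],0],[[-1,0,0],0],[[-1,0,0],0],[[0,0,0],0],[[0,0,0],0],[[0,0,0],0],[[0,0,0],0]]'

```text
time: 20.33
tcp_pos: [560.8, -1.9, 49.8]
eef_rot: [0.116, 0.993, 0.001, -0.007]
contact_force: [-17.4, 3.3, 17.3]
opening: 24.0
```

carry_out --steps '[[[-1,0,0],0],[[-1,0,0],0],[[-1,0,0],0],[[0,0,0],0],[[0,0,0],0],[[0,0,0],0],[[0,0,0],0],[[0,0,0],0]]'

```text
time: 21.0
tcp_pos: [561.0, -1.9, 49.8]
eef_rot: [0.116, 0.993, 0.001, -0.01]
contact_force: [-25.3, 5.0, 22.8]
opening: 23.7
```

```bash
python3 st.py h
```

```text
t 21.0 tcp [561.   -1.9  49.8] jig [-45.6   0.8] yaw err 0.001 F jig [-25.8  -1. ] 22.8 M [ 1.07  5.32 -0.04] open 23.7
```

```bash
python3 - <<'E'
from plant import r
import cv2
from scipy.spatial.transform import Rotation as Ro
s=r.sense();print(Ro.from_quat(s["eef_rot"]).as_matrix().round(4))
p,d=r.read_camera("scene"); cv2.imwrite("pics/h2.png",cv2.resize(p[225:285,235:315],None,fx=9.5,fy=9.5,interpolation=cv2.INTER_CUBIC))
E
```

```text
[[-0.9731  0.2297 -0.0198]
 [ 0.2296  0.9733  0.0046]
 [ 0.0203 -0.     -0.9998]]
```

View pics/h2.png

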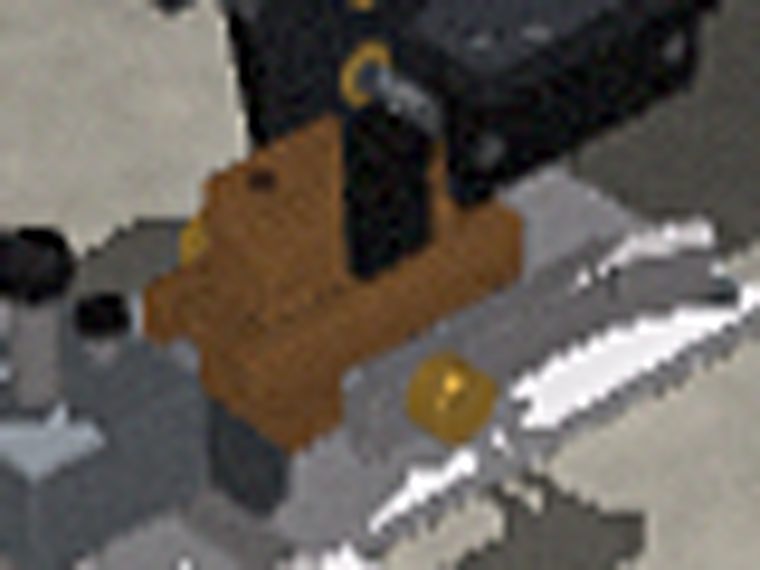

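carry_out --steps '[[[0,0,0.5],0],[[0,0,0.5],0],[[0,0,0],0],[[0,0,0],0],[[0,0,0],0],[[0,0,0],0],[[0,0,0],0],[[0,0,0],0]]'

```text
time: 21.82
tcp_pos: [561.1, -1.8, 49.4]
eef_rot: [0.116, 0.993, 0.001, -0.01]
contact_force: [-26.6, 5.3, 28.0]
opening: 24.2
```

```bash
python3 st.py i;  python3 - <<'E'
from plant import r
from scipy.spatial.transform import Rotation as Ro
s=r.sense();print(Ro.from_quat(s["eef_rot"]).as_matrix().round(4))
E
```

```text
t 21.8167 tcp [561.1  -1.8  49.4] jig [-45.5   0.9] yaw err 0.001 F jig [-27.1  -1. ] 28.0 M [1.13 5.8  0.  ] open 24.2
[[-9.731e-01  2.297e-01 -1.970e-02]
 [ 2.296e-01  9.733e-01  4.900e-03]
 [ 2.030e-02  3.000e-04 -9.998e-01]]
```

carry_out --steps '[[[0,0,0],0],[[0,0,0],0],[[0,0,0],0],[[0,0,0],0],[[0,0,0],0],[[0,0,0],0],[[0,0,0],0],[[0,0,0],0]]'

```text
time: 22.58
tcp_pos: [561.1, -1.8, 49.4]
eef_rot: [0.116, 0.993, 0.001, -0.01]
contact_force: [-25.1, 4.7, 27.3]
opening: 23.7
```

```bash
python3 st.py j;  python3 - <<'E'
from plant import r
import cv2
p,d=r.read_camera("scene"); cv2.imwrite("pics/j2.png",p)
c=cv2.resize(p[225:285,235:315],None,fx=9.5,fy=9.5,interpolation=cv2.INTER_CUBIC);cv2.imwrite("pics/j3.png",c)
E
```

```text
t 22.5833 tcp [561.1  -1.8  49.4] jig [-45.5   0.9] yaw err 0.001 F jig [-25.5  -1.2] 27.3 M [ 1.11  5.77 -0.04] open 23.7
```

View pics/j2.png

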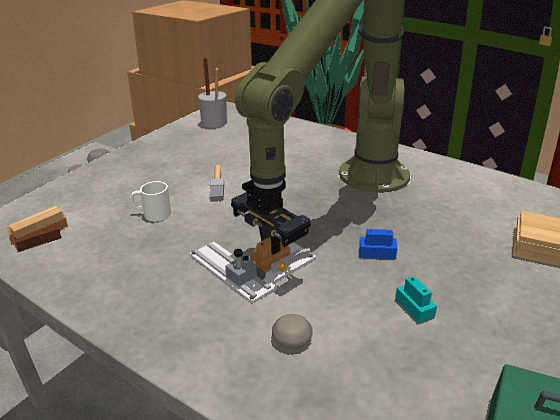

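View pics/j3.png

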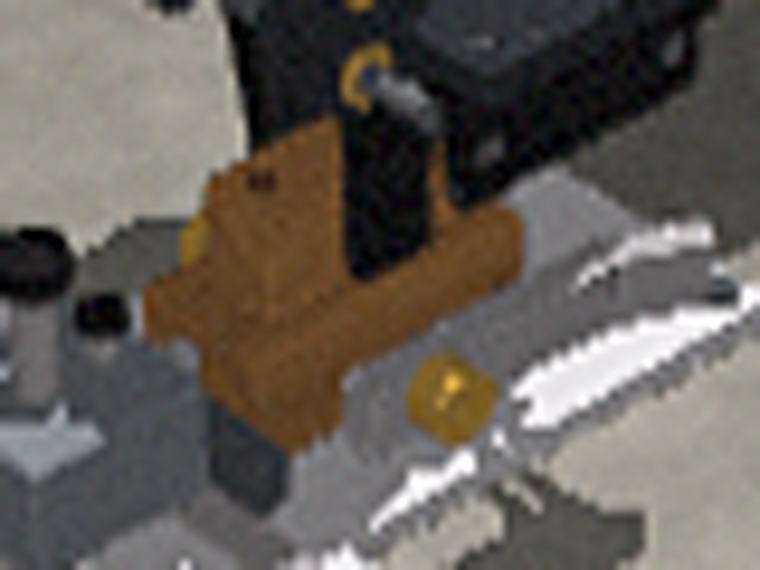

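The block meets the dark stop bar at about (250,440) in the crop. The carriage, stone, mug and brush are where they should be, and the push is steady at 25 N with no drift.

```bash
python3 -c "
from plant import r
print(r.sign_off())"
```

```text
the job is handed in; nothing more can be done
None
```

I slid the carriage by its knob until it ran up against its end stop. Then I gripped the brown wooden block by its rib, laid it in the channel rib up and pushed it home. I handed in at about 22.7 s with the arm still gripping and pushing.

**Last checks that agree:**
- **Block home:** the tool stands at jig x -45.5 mm, against a nominal -45. It had stopped moving there, as 3 mm more of commanded push moved it only 0.2 mm.
- **Push:** a steady 25 N or so at the hand, against about 7 N of spring.
- **Detent:** the tool read about 0.3 mm past the carriage's nominal end position. The force went from drawing the tool along to resisting it, and the pin head was not raised in the pictures.
- **Bystanders:** stone, mug and brush look unmoved.

**Checks that disagreed or were weak:**
- **Knob position:** the top camera alone put the knob 3 mm short in y, which would be a carriage slide of 0.087. It put it 5 to 6 mm off in x, and the first picture showed the same x error. I took this as camera bias at that height and trusted the tool reading.
- **Tilt:** under load the tool leans about 1.1°, nose down, with about 27 N down on the floor plate. The tool height is within 0.1 mm of where it was with the block flat, so I judged the block flat, but the pictures are too coarse to confirm it.
- **Jig pose:** the scene camera gave a looser estimate, a few mm and 1° from the top camera's. I used the top camera's.

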